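Find the hollow foot of a core bed and pack it

TASK

Three of the four hold-down feet along the front of the core bed already have a packer under them, set back out of sight; one is still hollow. Take the slotted shim by its upright tab, try it under the feet by sliding it gently in along the bench, never forcing it where it jams, and in the foot that takes it push it fully home against the bench stud, lying flat and square to the bed, and let go. Leave the wash bottle, the tape roll and the tin where they are.

Things in the scene. Friction and masses are not known exactly. Their poses are not given: they have to be found in the camera images.
- core_bed: Fixed aluminium bed 620 mm long (y), 100 mm wide (x), 65 mm high. Origin on the bench under its centre; x points away from its front face, y along it. Four steel feet, 60 mm wide, stick out of its front. Under three of them (differs each time) a packer 5 mm thick, 46 mm wide lies loose round the stud, front edge 18 to 24 mm before the stud axis: a shim jams on it (it may give 7 mm first)
- stud_1 (a point): Bench stud of the foot at the bed's -y end: 10 mm rod, 42 mm high, nut on top. Point on its axis at bench level, axes as core_bed (x leads in under the foot; the feet are 130 mm apart along y). The foot is an 8 mm flange, flat sole 7 mm above the bench from 33 mm before the stud axis inward; before that a toe turned up 30 degrees, tip 44 mm before the axis, mouth 12 mm high
- stud_2 (a point): The same for the second foot from the -y end
- stud_3 (a point): The same for the third foot from the -y end
- stud_4 (a point): The same for the foot at the bed's +y end
- shim_grip (a point): Centre of the loose steel shim's upright tab, 30 mm above its underside. Tab: 9 mm thick (x), 40 mm wide (y), top 56 mm up. The plate lies flat on the bench: 104 mm long (x), 46 wide, 5 thick, about 0.13 kg. x points from the tab to the nose, 99.5 mm ahead of this point. A slot 14 mm wide, 25 mm deep runs back from the nose between two round-ended legs
- shim_seat (a point): Point on the shim's centre line at its underside, 79.5 mm ahead of shim_grip and 5 mm ahead of the slot's bottom: with the shim fully home the stud axis passes through it
- wash_bottle: Loose white wash bottle, 66 mm diameter, 196 mm high; origin at the centre of its foot. A bystander
- tape_roll: Loose roll of tape lying flat beyond one end of the bed, 90 mm diameter, 48 mm high; origin at the centre of its underside. A bystander
- tin: Loose tin beyond one end of the bed, 74 mm diameter, 100 mm high; origin at the centre of its underside. A bystander
Things that resemble listed ones, but are neither listed nor needed, are in the scene too. What is shaped like the part that bears shim_grip but red is not meant.

How it is judged:
By the outcome, as a careful person would: the job done as asked, in the order asked, and still so for the second after the job is handed in, with the robot touching nothing.
It also fails if it takes over 72 s, if anything falls off the work surface, if the arm or the gripper's body presses on something with over 40 N, if the wrist force passes 120 N, or if a joint passes its speed limit or range.

ROBOT

A 6-joint arm with a two-finger parallel gripper is mounted at the origin on the work surface. World frame = base frame: x ahead of the robot, y to its left, z up, the work surface at z = 0. Lengths are in m, angles in degrees, forces in N, time in s.
With the tool pointing down it reaches from about 0.325 to 0.775 m from the base axis. Payload 5.5 kg.
Tool frame: the origin (TCP) lies at the centre of the arm's flange, where the gripper is bolted on; the fingertips stand 182 mm ahead of it and the grasp point (between the pads) lies 163 mm ahead of it; z points along the fingers, y is the direction in which the jaws open and shut (so a half turn about z gives the same grasp; the last joint's range is limited). The gripper opens to 88 mm and grips with 3 to 60 N. Pads are 20 mm wide; open, the fingers measure 115 mm over their backs; the gripper's body (75 mm by 178 mm) begins 61 mm behind the grasp point.
Start: joints at [-72.061, 5.22, 70.514, -0, 104.267, -3.249], TCP at [0.217, -0.559, 0.405] pointing down, gripper open.
Joint ranges: [-164.24, 164.24], [-49.07, 125.15], [9.68, 141.18], [-86.29, 266.29], [3.28, 154.24], [-151.56, 151.56]. Speed limits (degrees/s): [147.25, 147.25, 172.46, 180, 180, 180].

INTERFACE

Orientations are given as [roll, pitch, yaw] about the fixed x, y, z axes, in that order (R = Rz(yaw) Ry(pitch) Rx(roll)).
In Python, from station import r gives the robot as it stands. The module is installed in compiled form; this text tells all that it offers. Calls block until the motion is done:
- r.reach(position, orientation): joint-space move of the TCP to a pose.
- r.servo_line(position, rotation=None, speed=0.15): straight line of the TCP; rotation=None keeps the orientation; speed is the mean speed in m/s.
- r.move_joints(angles): joint-space move.
- r.let_go() and r.grab(squeeze=None): open the fingers fully, or close them until they stop; squeeze is the grip in N (None keeps the last).
- r.wait(seconds).
- r.inverse_kinematics(position, orientation): joint angles nearest the present ones, or None.
- r.sense(): the state.
- r.snapshot(name): name is "scene" or "side" or "wrist"; returns a dict with "frame" (480x640x3 uint8, red, green, blue), "fx", "fy", "cx", "cy" (pixels), "R" (3x3) and "t" (3): a world point X has camera coordinates R X + t. Camera axes: x right, y down, z forward; pixel columns grow to the right and rows downward; lengths in m; the calibration is good to about 2 mm. A picture is of the moment at which its call begins. There is no depth.
A pose or a line that the arm cannot do raises r.IKError and nothing moves.
- r.hand_in(): hands the job in, once; it reports no verdict.
The state is a dict: "clock": time; "joints": joint angles; "joint_vel": joint speeds; "joint_torque": joint torques, N m; "tcp_pos": TCP position; "orientation": TCP orientation; "contact_force": force on the tool from outside, world axes, zero at the start; "torque": the same for the moment, N m; "opening": finger opening in m.
Only numpy, scipy, OpenCV 4.12 (cv2) and the standard library are available. Lean on these libraries where they do the work, as an engineer would, in place of code of your own. Each camera call takes 0.05 s, during which the arm holds its last target. There are 200 camera calls.

## Working session

There is one attempt and no reset: what is moved stays moved. The work goes in short steps, each a Python script; the robot and the scene stay as the last script left them, time stands still between calls to the robot, and variables do not carry over. Pictures are saved under pics/ and viewed, about 8 in all and at most 12, crops included, and the job is handed in when it is done.

```bash
mkdir -p pics; python3 - <<'E'
from station import r
import cv2, pickle
d={}
for n in ("scene","side","wrist"):
    s=r.snapshot(n); d[n]=s; cv2.imwrite(f"pics/{n}0.png",s["frame"][:,:,::-1])
    print(n,s["fx"],s["cx"],s["cy"],(-s["R"].T@s["t"]).round(3),s["R"].round(2).tolist())
pickle.dump(d,open("s0.pkl","wb"))
print(r.sense())
E
```

```text
scene 508.6816817244088 309.0638944230174 239.72200811772328 [1.175 0.316 1.218] [[-0.45, 0.89, 0.0], [0.76, 0.38, -0.53], [-0.47, -0.24, -0.85]]
side 467.691100296753 318.44447776965933 239.03028325929938 [-0.074  0.983  0.826] [[-0.86, -0.52, -0.02], [-0.26, 0.47, -0.84], [0.45, -0.72, -0.54]]
wrist 348.87842581822844 319.27650061154065 242.21907921505948 [ 0.28  -0.535  0.383] [[0.36, -0.93, -0.0], [-0.9, -0.35, 0.25], [-0.24, -0.09, -0.97]]
{'clock': 0.15, 'joints': array([-7.20598840e+01,  5.25516122e+00,  7.05640183e+01, -1.80022433e-03,
        1.04267317e+02, -3.24903333e+00]), 'joint_vel': array([ 0.03385826, -0.17890111, -0.18374937, -0.03150244, -0.01639365,
        0.09535804]), 'joint_torque': array([ 1.39665153e-03, -4.47044849e+01, -4.06907094e+01,  6.98909280e-02,
        2.74767971e-02, -1.34677566e-04]), 'tcp_pos': array([ 0.21687671, -0.55949441,  0.40376575]), 'orientation': array([-1.79913544e+02, -3.15970607e-03,  2.11887046e+01]), 'contact_force': array([-0.09836367,  0.36170406, -1.23860971]), 'torque': array([-0.00284795, -0.02402715,  0.02205823]), 'opening': 0.08748532667352614}
```

View pics/scene0.png

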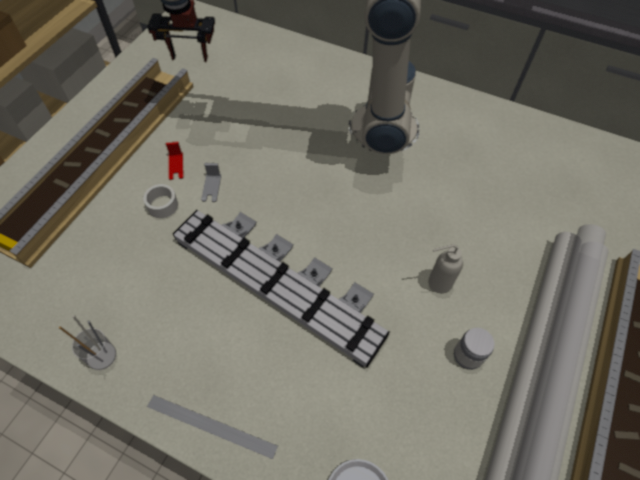

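View pics/side0.png

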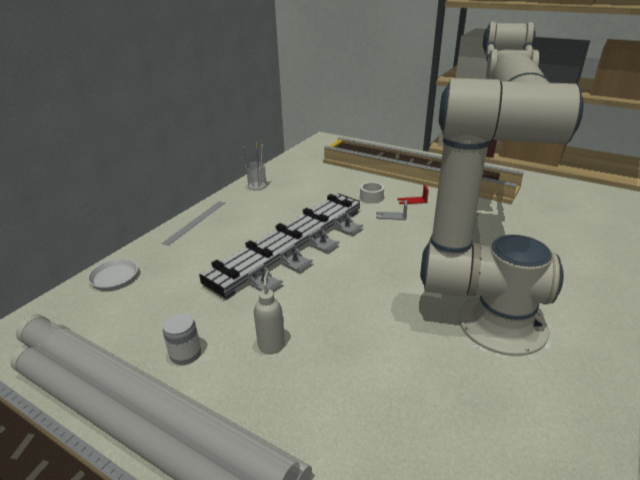

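The scene view shows the grey shim at about (211,182) with its nose towards lower-left, and the red decoy at (175,160). The bed runs from (190,225) to (375,345), with its feet at about (240,223), (277,247), (316,271) and (357,296). The bottle is at (445,270).

```bash
python3 - <<'E'
import cv2
a=cv2.imread("pics/scene0.png")[150:366,150:400]
cv2.imwrite("pics/c1.png",cv2.resize(a[:185],None,fx=3.2,fy=3.2,interpolation=cv2.INTER_CUBIC))
b=cv2.imread("pics/side0.png")[170:300,190:440]
cv2.imwrite("pics/c2.png",cv2.resize(b,None,fx=3.2,fy=3.2,interpolation=cv2.INTER_CUBIC))
E
```

```text
(no output)
```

View pics/c1.png

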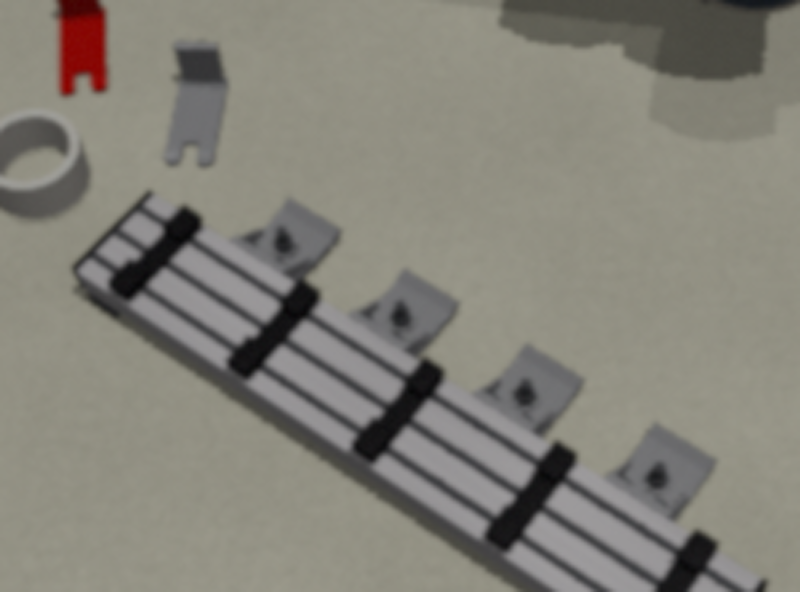

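The crop shows nut tops at (285,240), (401,316), (525,393) and (657,476). The shim tab top edge runs (176,43)–(217,43) and the leg ends are at about (173,163) and (207,164).

```bash
cat > h.py <<'E'
import numpy as np
def ray(s,uv,z):
    c=-s["R"].T@s["t"]; d=s["R"].T@np.array([(uv[0]-s["cx"])/s["fx"],(uv[1]-s["cy"])/s["fy"],1])
    return c+d*(z-c[2])/d[2]
def proj(s,X):
    p=s["R"]@np.asarray(X)+s["t"]; return np.array([s["fx"]*p[0]/p[2]+s["cx"],s["fy"]*p[1]/p[2]+s["cy"]])
E
python3 - <<'E'
import pickle,numpy as np
from h import *
s=pickle.load(open("s0.pkl","rb"))["scene"]
P=lambda u,v,z:ray(s,(150+u/3.2,150+v/3.2),z)
st=np.array([P(*q,.04) for q in [(285,240),(401,316),(525,393),(657,476)]]);print(st.round(4))
d=st[3]-st[0];print(np.linalg.norm(np.diff(st,axis=0),axis=1),"bed y dir",np.degrees(np.arctan2(d[1],d[0])))
for q in [(288,200),(341,234),(405,270),(459,304),(528,345),(583,379),(656,424),(715,462)]: print(P(*q,.02).round(4))
print("tab top",P(176,43,.056).round(4),P(217,43,.056).round(4),"tab bot",P(183,80,.005).round(4),P(226,85,.005).round(4),"nose",P(173,163,.005).round(4),P(207,164,.005).round(4))
print("bottle",ray(s,(441,290),0),"roll",ray(s,(159,200),.024),"tin",ray(s,(473,352),.05))
E
```

```text
[[ 0.5663 -0.2055  0.04  ]
 [ 0.5886 -0.0789  0.04  ]
 [ 0.6075  0.0469  0.04  ]
 [ 0.6273  0.1736  0.04  ]]
[0.12849121 0.12719969 0.12826047] bed y dir 80.86316244665635
[ 0.5178 -0.2339  0.02  ]
[ 0.5284 -0.1734  0.02  ]
[ 0.5361 -0.1048  0.02  ]
[ 0.5457 -0.0468  0.02  ]
[0.5555 0.0242 0.02  ]
[0.5642 0.0798 0.02  ]
[0.5754 0.1514 0.02  ]
[0.5855 0.2082 0.02  ]
tab top [ 0.4317 -0.4005  0.056 ] [ 0.4147 -0.3666  0.056 ] tab bot [ 0.4347 -0.4011  0.005 ] [ 0.4215 -0.3614  0.005 ] nose [ 0.5213 -0.3565  0.005 ] [ 0.5083 -0.3279  0.005 ]
bottle [0.48345918 0.36171155 0.        ] roll [ 0.58731906 -0.46458821  0.024     ] tin [0.63371744 0.48099322 0.05      ]
```

```bash
python3 - <<'E'
from station import r
import cv2,pickle,numpy as np
d=[]
# camera sits ~68 mm along tool x; look at shim, then feet 1-2 and 3-4
for k,(p,yaw) in enumerate([((.50,-.44,.36),114),((.56,-.25,.42),81),((.56,0.0,.42),81)]):
    r.reach(p,[180,0,yaw]); r.wait(.4); s=r.snapshot("wrist"); d.append(s)
    cv2.imwrite(f"pics/w{k}.png",s["frame"][:,:,::-1]); q=r.sense(); print(q["clock"],q["tcp_pos"].round(4),q["orientation"].round(2),q["joints"].round(0),(-s["R"].T@s["t"]).round(3))
pickle.dump(d,open("s1.pkl","wb"))
ims=[cv2.imread(f"pics/w{k}.png") for k in (0,1,2)]
E
```

```text
1.7833 [ 0.4997 -0.4403  0.3601] [1.8000e+02 1.0000e-02 1.1396e+02] [-44.  15.  64.  -0. 101. -68.] [ 0.47  -0.378  0.34 ]
3.075 [ 0.5599 -0.2505  0.4197] [-179.98   -0.     80.97] [-27.   8.  66.  -0. 106. -18.] [ 0.569 -0.183  0.399]
4.5083 [ 5.601e-01 -5.000e-04  4.199e-01] [-179.99    0.     80.96] [ -4.  -1.  75.  -0. 106.   6.] [0.57  0.067 0.4  ]
```

View pics/w0.png

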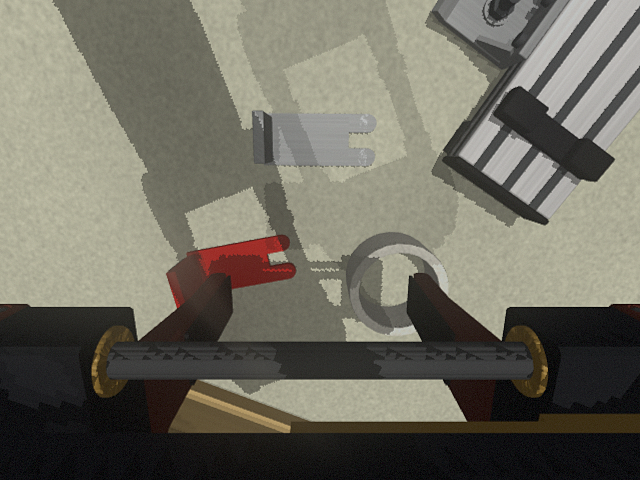

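View pics/w1.png

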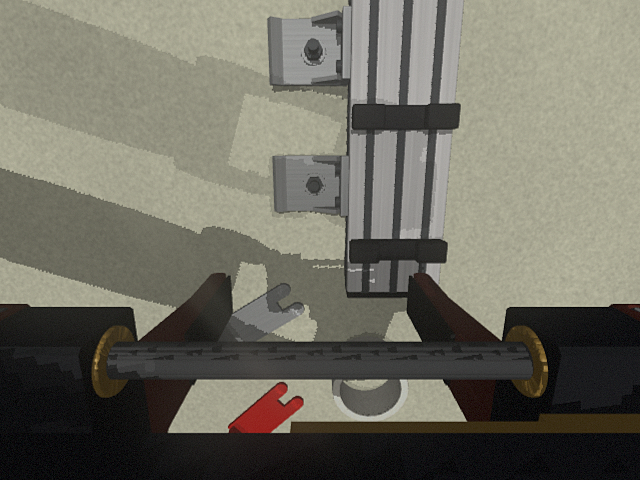

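View pics/w2.png

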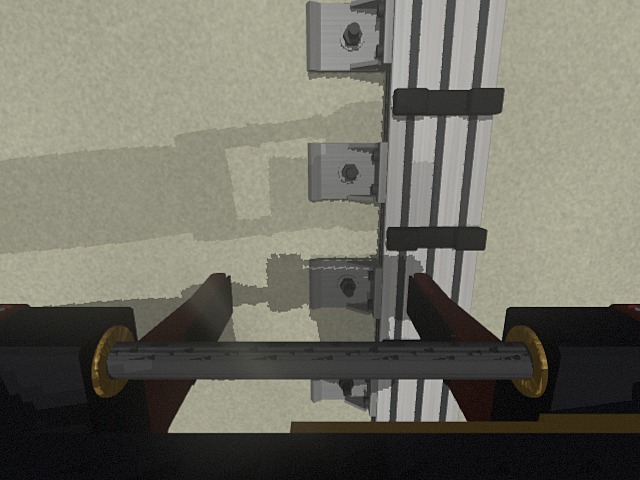

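w0 shows the shim with its tab top centred at about (259,137), legs ending at (376,123) and (375,157), and slot bottom at (348,140). In w1, stud tops 1 and 2 are at (315,185) and (313,47). In w2, studs 4, 3 and 2 are at (352,34), (349,172) and (348,287).

```bash
python3 - <<'E'
import pickle,numpy as np
from h import *
a,b,c=pickle.load(open("s1.pkl","rb"))
t=ray(a,(259,137),.056); l1=ray(a,(376,123),.004);l2=ray(a,(375,157.5),.004);sb=ray(a,(348,140),.004)
print("tab",t,"nose",(l1+l2)/2,"slot",sb)
n=(l1+l2)/2-t;print("yaw",np.degrees(np.arctan2(n[1],n[0])),np.hypot(*n[:2]),"sb d",np.hypot(*(sb-t)[:2]))
e=ray(a,(273,165.5),.005)-ray(a,(360,167),.005); print("edge yaw",np.degrees(np.arctan2(*-e[1::-1])))
L=[ray(b,(315,185),.042),ray(b,(313,47),.042),ray(c,(348,286),.042),ray(c,(349,172),.042),ray(c,(352,34),.042)]
for p in L: print(p.round(4))
for f,s,p in [("bed edge top near",b,((348,291),(350,60)))]:
    q=ray(s,p[0],.065)-ray(s,p[1],.065); print(f,np.degrees(np.arctan2(q[1],q[0])))
for s,p in [(b,((272,157),(275,212))),(b,((269,17),(270,84))),(c,((307,3),(307,70))),(c,((308,143),(309,200)))]:
    print("toe",[ray(s,x,.019).round(4)[:2] for x in p])
E
```

```text
tab [ 0.42327442 -0.38798635  0.056     ] nose [ 0.5142214  -0.34887829  0.004     ] slot [ 0.49082435 -0.35884741  0.004     ]
yaw 23.26815554233806 0.09899895891974014 sb d 0.07356678243606424
edge yaw 23.026463892998446
[ 0.5598 -0.2161  0.042 ]
[ 0.5782 -0.0911  0.042 ]
[ 0.5784 -0.0801  0.042 ]
[0.5961 0.0413 0.042 ]
[0.6156 0.1639 0.042 ]
bed edge top near -98.25681147867307
toe [array([ 0.5189, -0.182 ]), array([ 0.511 , -0.2404])]
toe [array([ 0.541 , -0.0528]), array([ 0.5306, -0.1116])]
toe [array([0.5796, 0.2031]), array([0.5699, 0.1453])]
toe [array([0.5593, 0.076 ]), array([0.5506, 0.0167])]
```

```bash
cat >> h.py <<'E'
BY=np.radians(-8.8); X=np.array([np.cos(BY),np.sin(BY),0]); Y=np.array([-X[1],X[0],0])
S1=np.array([.5577,-.2177,0])   # stud 1
def grip_at(foot,before,lat=0,z=.045):  # TCP with the seat `before` m short of stud
    return S1+Y*(.13*(foot-1)+lat)-X*(.0795+before)+np.array([0,0,z+.163])
E
python3 - <<'E'
from station import r
import cv2,pickle,numpy as np
from h import *
def st(m):
    q=r.sense(); print(m,round(q["clock"],2),q["tcp_pos"].round(4),q["orientation"].round(2),q["contact_force"].round(2),round(q["opening"],4))
p=np.array([.4233,-.388,0]); o=[180,0,113.1]
r.reach(p+[0,0,.30],o); r.servo_line(p+[0,0,.208],speed=.12); st("down")
r.grab(25); r.wait(.3); st("grab")
r.servo_line(p+[0,0,.26],speed=.1); r.wait(.2); st("lift")
r.reach(grip_at(1,.080,z=.097),[180,0,81.2]); r.servo_line(grip_at(1,.080,z=.053),speed=.1); r.wait(.3); st("pre")
s=r.snapshot("wrist"); pickle.dump(s,open("s2.pkl","wb")); cv2.imwrite("pics/w3.png",s["frame"][:,:,::-1])
E
```

```text
down 7.0 [ 0.4236 -0.3882  0.209 ] [1.7997e+02 8.0000e-02 1.1311e+02] [ 0.35 -0.65  0.61] 0.0882
grab 8.48 [ 0.4233 -0.388   0.208 ] [180.   -0.  113.1] [ 0.6   0.33 -0.01] 0.009
lift 9.35 [ 0.4231 -0.3878  0.2589] [-1.7996e+02 -1.0000e-01  1.1310e+02] [ 0.18  0.36 -1.13] 0.0087
pre 11.05 [ 0.4002 -0.1934  0.2166] [1.7994e+02 2.0000e-02 8.1210e+01] [-0.85  0.62 -2.16] 0.0088
```

View pics/w3.png

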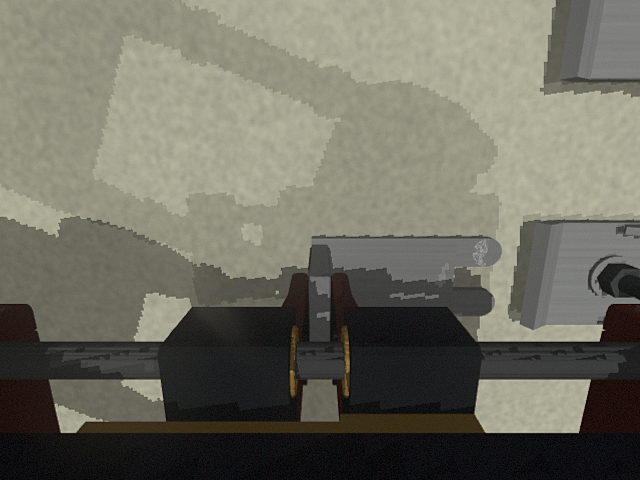

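w3 shows the shim held square, with leg tips at about (500,251) and (494,301) and far plate edge at row 237. Foot 1's toe runs from (540,222) to (521,326), with its nut at about (612,283). I'll enlarge this to get the alignment.

```bash
python3 - <<'E'
import cv2
a=cv2.imread("pics/w3.png")[205:345,440:640]
cv2.imwrite("pics/c3.png",cv2.resize(a,None,fx=4,fy=4,interpolation=cv2.INTER_CUBIC))
E
```

```text
(no output)
```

View pics/c3.png

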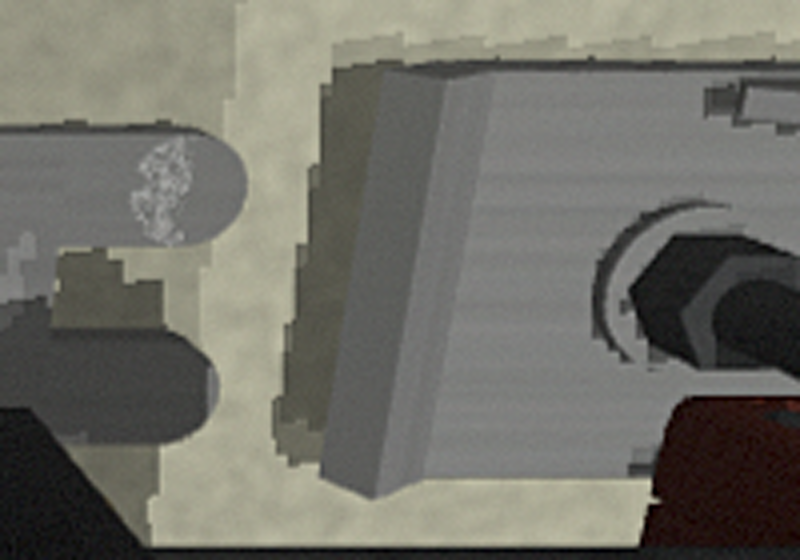

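```bash
python3 - <<'E'
import pickle,numpy as np
from h import *
s=pickle.load(open("s2.pkl","rb")); O=S1
def P(n,u,v,z):
    p=ray(s,(440+u/4,205+v/4),z)-O; print(n,"bedframe x %.1f y %.1f mm"%(1e3*p@X,1e3*p@Y))
z=.0136
P("leg1 top",150,131,z);P("leg1 bot",150,247,z);P("leg2 top",150,331,z);P("leg2 bot",150,444,z);P("tip1",248,188,z);P("tip2",218,388,z);P("slotbot",52,290,z)
P("farEdge left",0,131,z); P("farEdge@312", (312-440)*4,(237.5-205)*4,z)
P("toe lo far",386,70,.012);P("toe lo near",320,475,.012);P("toe up far",447,75,.019);P("toe up near",373,498,.019)
P("top far",495,73,.015);P("top far2",795,73,.015);P("top near",425,478,.015);P("top near2",640,478,.015);P("ring L",593,290,.015)
print(s["R"].round(3).tolist(),(-s["R"].T@s["t"]).round(4))
E
```

```text
leg1 top bedframe x -74.7 y 22.4 mm
leg1 bot bedframe x -72.8 y 5.9 mm
leg2 top bedframe x -71.3 y -6.5 mm
leg2 bot bedframe x -69.3 y -23.9 mm
tip1 bedframe x -60.4 y 14.4 mm
tip2 bedframe x -60.6 y -15.2 mm
slotbot bedframe x -85.7 y -0.4 mm
farEdge left bedframe x -95.0 y 22.4 mm
farEdge@312 bedframe x -164.1 y 22.5 mm
toe lo far bedframe x -43.1 y 30.5 mm
toe lo near bedframe x -43.1 y -29.6 mm
toe up far bedframe x -39.5 y 31.3 mm
toe up near bedframe x -39.6 y -29.5 mm
top far bedframe x -30.5 y 30.7 mm
top far2 bedframe x 9.4 y 30.7 mm
top near bedframe x -29.9 y -28.5 mm
top near2 bedframe x 1.1 y -28.5 mm
ring L bedframe x -11.4 y 0.1 mm
[[0.988, -0.152, 0.002], [-0.148, -0.956, 0.255], [-0.037, -0.252, -0.967]] [ 0.4094 -0.1258  0.1963]
```

```bash
cat >> h.py <<'E'
S1=S1+X*.0009+Y*.0012
E
cat > tryfeet.py <<'E'
import sys
from station import r
from h import *
O=[180,0,81.2]
def f():
    F=np.mean([(r.wait(.02),r.sense()["contact_force"])[1] for _ in range(3)],axis=0); return F
def go(foot):
    r.servo_line(grip_at(foot,.080,z=.055),O,speed=.15); r.servo_line(grip_at(foot,.080,z=.0452),speed=.06)
    r.servo_line(grip_at(foot,.050,z=.045),speed=.06); r.wait(.15); F0=f()
    b=.050; log=[]
    while b>-.004:
        b-=.0015; r.servo_line(grip_at(foot,b,z=.045),speed=.03); F=f()-F0; fx=-F@X; log.append((round(b*1e3,1),round(fx,1),round(F@Y,1),round(F[2],1)))
        if fx>6 or np.linalg.norm(F)>10: break
    q=r.sense(); print(foot,"clock",round(q["clock"],1),"F0",F0.round(1),log[::4],log[-3:]); return b
for foot in map(int,sys.argv[1:]):
    b=go(foot)
    if b<.025: print("passed",foot,b); break
    r.servo_line(grip_at(foot,.080,z=.045),speed=.08); r.servo_line(grip_at(foot,.080,z=.055),speed=.08)
E
python3 tryfeet.py 1 2 3 4
```

```text
1 clock 15.8 F0 [-0.2 -0.1 -1.2] [(48.5, np.float64(0.0), np.float64(0.3), np.float64(0.1)), (42.5, np.float64(-0.3), np.float64(0.3), np.float64(0.5)), (36.5, np.float64(-0.1), np.float64(0.4), np.float64(-0.2))] [(36.5, np.float64(-0.1), np.float64(0.4), np.float64(-0.2)), (35.0, np.float64(4.9), np.float64(0.1), np.float64(2.5)), (33.5, np.float64(11.9), np.float64(0.7), np.float64(7.4))]
2 clock 29.5 F0 [ 0.5  0.3 -1.3] [(48.5, np.float64(0.0), np.float64(-0.6), np.float64(-0.1)), (42.5, np.float64(0.7), np.float64(-0.8), np.float64(0.3)), (36.5, np.float64(0.9), np.float64(-0.7), np.float64(0.3)), (30.5, np.float64(0.6), np.float64(-0.5), np.float64(0.1)), (24.5, np.float64(0.8), np.float64(-0.0), np.float64(0.4)), (18.5, np.float64(-0.2), np.float64(-0.4), np.float64(0.1)), (12.5, np.float64(-0.0), np.float64(-0.7), np.float64(0.6)), (6.5, np.float64(0.7), np.float64(-0.3), np.float64(0.2)), (0.5, np.float64(0.8), np.float64(-0.6), np.float64(-0.4))] [(0.5, np.float64(0.8), np.float64(-0.6), np.float64(-0.4)), (-1.0, np.float64(2.7), np.float64(-0.1), np.float64(1.1)), (-2.5, np.float64(9.3), np.float64(-0.2), np.float64(5.3))]
passed 2 -0.0025000000000000235
```

Foot 1 jammed at 34 mm short of home. Foot 2 took the shim, with stud contact at about home. Next I'll ease off, release and check.

```bash
python3 - <<'E'
from station import r
import cv2,pickle
from h import *
r.servo_line(grip_at(2,-.0012,z=.045),speed=.02); r.wait(.2); print(r.sense()["contact_force"].round(1))
r.let_go(); r.wait(.2); q=r.sense(); print(q["opening"],q["contact_force"].round(1))
r.servo_line(grip_at(2,-.0012,z=.16),speed=.15)
r.reach(grip_at(2,.02,lat=-.10,z=.16),[180,0,81.2]); r.wait(.3)
s=r.snapshot("wrist"); pickle.dump(s,open("s4.pkl","wb")); im=s["frame"][:,:,::-1]; cv2.imwrite("pics/w4.png",im)
print(r.sense()["clock"], proj(s,S1+Y*.13+[0,0,.015]))
E
```

```text
[-5.6  1.3  1. ]
0.08763161592845317 [-0.2  0.8  0. ]
33.1833 [449.0597655  109.46968563]
```

View pics/w4.png

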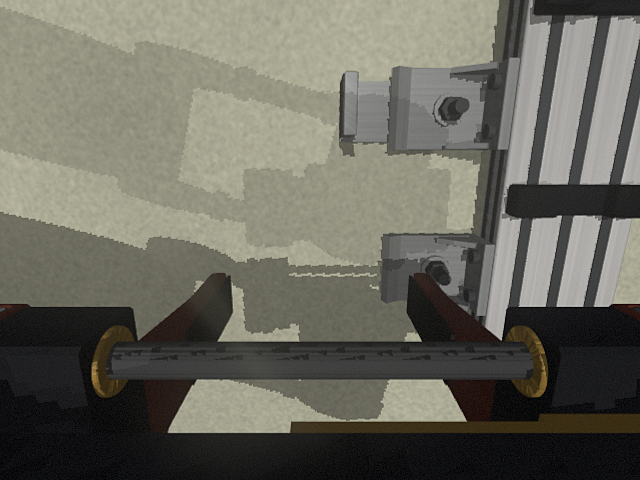

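w4 shows the shim in foot 2 and released: tab top at about (348,105), toe edge at about (391,67)–(388,150), with the plate straight between them. One enlarged crop to measure depth and squareness.

```bash
python3 - <<'E'
import cv2
a=cv2.imread("pics/w4.png")[50:170,325:485]
cv2.imwrite("pics/c4.png",cv2.resize(a,None,fx=5,fy=5,interpolation=cv2.INTER_CUBIC))
E
```

```text
(no output)
```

View pics/c4.png

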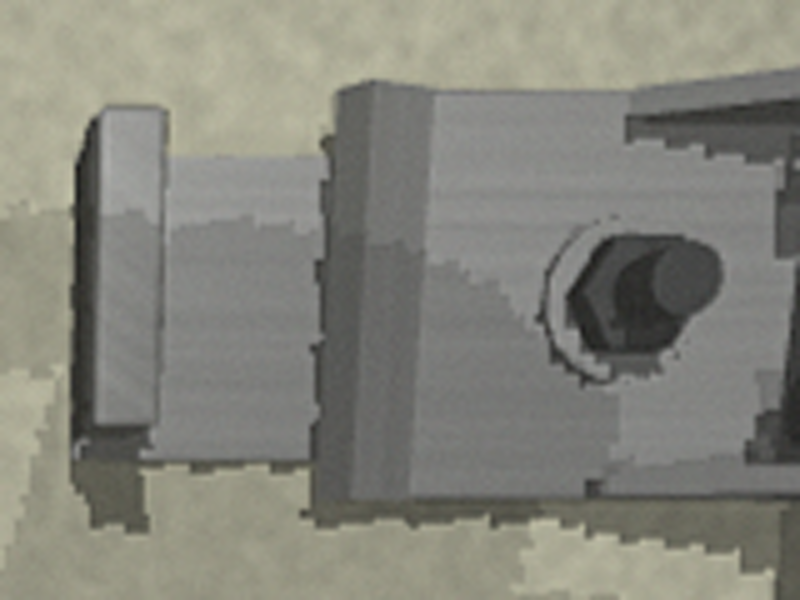

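```bash
python3 - <<'E'
import pickle
from h import *
s=pickle.load(open("s4.pkl","rb")); O=S1+Y*.13
def P(n,u,v,z):
    p=ray(s,(325+u/5,50+v/5),z)-O; print(n,"x %.1f y %.1f"%(1e3*p@X,1e3*p@Y))
for c in [(103,108),(168,108),(158,425),(93,425)]: P("tabtop",*c,.056)
P("plate far",170,157,.005);P("plate far",322,157,.005);P("plate near",140,460,.005);P("plate near",308,461,.005)
P("toe far",338,92,.012);P("toe near",313,499,.012);P("foot far",433,92,.015);P("foot near",408,497,.015);P("stud top",688,275,.042)
E
```

```text
tabtop x -83.6 y 18.4
tabtop x -75.2 y 18.5
tabtop x -75.3 y -20.8
tabtop x -84.1 y -20.8
plate far x -69.4 y 21.6
plate far x -45.5 y 21.7
plate near x -72.8 y -24.2
plate near x -45.3 y -24.3
toe far x -44.8 y 29.6
toe near x -45.5 y -30.3
foot far x -31.1 y 29.0
foot near x -30.9 y -30.0
stud top x -0.3 y 0.1
```

```bash
python3 - <<'E'
from station import r
p=r.sense()["tcp_pos"]; r.servo_line(p+[0,0,.08]); r.wait(.3); print(r.sense()["clock"]); r.hand_in()
E
```

```text
34.1667
the job is handed in; nothing more can be done
```

The shim is fully home under foot 2 (second from the bed's -y end), released and lying flat. I handed the job in at 34.2 s.

- **Trying the feet:** I gripped the shim by its tab and tried foot 1 first. It jammed about 34 mm short of home; I stopped at about 12 N along the slide and backed straight out. Foot 2 took it freely, with under 1 N along the slide, until it met the stud at the expected depth. There I stopped at about 9 N and eased off before opening the fingers. I did not try feet 3 and 4.
- **Final camera check:** The tab centre measured 79.2 mm before the stud axis, against 79.5 mm nominal. The shim is within about 1 mm of the foot's centre line and square to the bed within about 0.5°. "Flat" rests on the top-down wrist picture, as I took no side view after release.
- **Rest of the scene:** The gripper was well clear of everything at hand-in. I planned no move near the bottle, tape roll or tin and felt no unexpected contact, but I took no last picture of them.
- **Disagreement:** The scene camera read about 5 mm off from the wrist camera, mainly in y. I used the wrist readings, and the later close-up pictures agreed with them to about 1 mm.

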